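Bring the ball tray to the vice

TASK

Two like trays are parked in the lanes of the dark steel dock; take the one with the loose bearing ball by its upright post, slide it straight out of its lane towards the dock's open front (lips over its edges stop it from being lifted inside), and carry it level to the small blue machine vice, without the ball leaving its pocket or being touched by the gripper. Finish while still holding it: ball centred over the vice's jaws, tray level and still, its underside about 7 cm above the jaws and touching nothing but the gripper. Leave the other tray with the bushing and all other things where they are.

Things in the scene. Friction and masses are not known exactly. Their poses are not given: they have to be found in the camera images.
- dock: Fixed dark-steel two-lane tray dock, left or right of the vice. Origin: on its underside, between the lanes; x along the lanes, open front at -x (about towards the robot). Floor plate 6 thick, x -150 to +80, 188 wide. Lane centres y = +47 and -47, lanes 76 wide; either tray may be in either. Guides and lips only from x = -40 to the end stop at x = +80; a tray can lift once its origin is beyond x = -95.
- tray: Tray with the ball: loose aluminium plate 110 (x) x 70 (y) x 8, square post 20 x 20 in its middle, faces square to x and y, its top 88 above the underside; 0.2 to 0.35 kg, balanced about the post. Origin: centre of the underside; x along it to the pocket end (dock's closed +x side), z up. Parked with its origin 6 above the bench. Tipping it 20 degrees fails.
- lips (a point): Dock, middle of the front ends of the lips (dock x = -40, y = 0), at the height of their tops, 22 above the bench. The lips overhang 10 on each side of a lane (gap between them 56, for the post), their underside 12 above the floor plate.
- grip (a point): Point on the axis of the ball tray's post, 70 above the tray's underside: a good height to grip (the post runs 18 further up).
- pocket (a point): Where the centre of the ball rests in the ball tray: tray x = +35, y = 0, 16.5 above the tray's underside. The pocket is a round blind recess, diameter 24, 4 deep, so the ball has about 3 of play each way; its top stands 29 above the tray's underside.
- ball_center (a point): Centre of the loose polished steel ball, diameter 25, 64 g, untouched in the tray's pocket.
- other_tray: The tray to leave alone: same shape and size as the ball tray, in the other lane, with a small steel bushing (diameter 22, 18 high) in its pocket instead of a ball.
- vice: Fixed blue machine vice, about 210 x 160 (with its clamping bar) plus screw handle towards -x, 81 high at most. Origin: centre of the underside; x along its screw, z up.
- jaws (a point): Middle of the vice's jaws at the height of their tops, 80 above the bench. The jaws grip a dark steel workpiece that stays below them. z up.
- file: Bystander, leave alone: flat hand file lying loose, 305 x 26 x 22, dark steel blade, black handle.
- hammer: Bystander, leave alone: hammer lying loose.
- screwdriver: Bystander, leave alone: screwdriver lying loose.
- wrench: Bystander, leave alone: spanner lying loose.
- square: Bystander, leave alone: fitter's steel try square lying loose, 150 x 100.
- oil: Bystander, leave alone: closed grey oil bottle, standing, diameter 52, 130 high.
- jaw_block: Bystander, leave alone: copper block, 100 x 30 x 25.
- ball: The loose steel ball itself; its origin turns as it rolls, use point ball_center for its place.
There are look-alikes about, which are no part of the job. What is shaped like the tray but orange or yellow is not meant.

How it is judged:
By the outcome, as a careful person would: the job done as asked, in the order asked, and still so for the second after the job is handed in, while the arm keeps its last pose, push and grip.
It also fails if it takes over 50 s, if anything falls off the work surface, if the arm or the gripper's body presses on something with over 40 N, if the wrist force passes 120 N, or if a joint passes its speed limit or range.

ROBOT

A 7-joint arm with a two-finger parallel gripper is mounted at the origin on the work surface. World frame = base frame: x ahead of the robot, y to its left, z up, the work surface at z = 0. Lengths are in m, angles in rad, forces in N, time in s.
With the tool pointing down it reaches from about 0.425 to 0.875 m from the base axis. Payload 4.7 kg.
Tool frame: the origin (TCP) lies on the centre line of the jaws, within the pads' length; the fingertips stand ahead of it and the grasp point (between the pads) lies 2 mm behind it (nose_length is the z of the fingertips in the tool frame, in m); z points along the fingers, y is the line along which they close (so a half turn about z gives the same grasp; the last joint's range is limited). The gripper opens to 87 mm and grips with 3 to 60 N. Pads are 19 mm wide; open, the fingers measure 117 mm over their backs; the gripper's body (75 mm by 190 mm) begins 51 mm behind the grasp point.
Start: joints at [-1.329, 0.321, -0.07, 1.45, 0.023, 1.371, -0.057], TCP at [0.147, 0.633, 0.24] pointing down, gripper open.
Joint ranges: [-2.86, 2.86], [-0.3, 2.09], [-1.38, 1.24], [0.06, 2.45], [-1.56, 4.7], [0.09, 2.05], [-2.69, 2.69]. Speed limits (rad/s): [2.57, 2.57, 3.14, 3.14, 3.14, 3.14, 3.14].

INTERFACE

Orientations are given as a rotation vector (axis times angle).
In Python, from bench import * gives the robot as it stands.
- The arm moves only by the tool send_rows, never from a script. Its arguments are lists of equal length, an entry for each row: "xyz": the shift along the tool's x, y, z in mm, a list of three; "dr": the turn, a rotation vector about the tool's x, y, z in rad, a list of three. A call has exactly 10 rows; each row is the pose to reach, as a shift and turn from the pose commanded when the call began, along the tool's axes at that moment; what a row does not reach only later rows make up. A row lasts 1/12 s, in which the tool goes at most 41.7 mm and 7.16 degrees, less where a joint would pass 70% of its speed; a pose out of reach is approached as far as the arm can. A call with a gripper value outside its range is refused whole. "jaw" is the finger opening in mm, from 0 to 87, set as the call begins (left out, the last holds). The fingers move at their own pace and stop on an object; "grip_force" is the grip in N (left out, the last holds). Time passes only in rows, so rows that repeat a pose let the fingers close, or fill a call up. It gives the time, the measured TCP pose, the force, the opening and the grip force at its end, in the units of the state.
- get_state(): the state, without advancing time (a new reading comes with each control period).
- get_image(name): name is "scene" or "side" or "wrist"; returns the picture (384x512x3 uint8, red, green, blue); there is no depth.
- calibration(name): a dict with "vfov" (degrees; the focal length in pixels is half the picture's height over the tangent of half this angle, whatever the lens; pixels are square), "cx", "cy" (the principal point, pixels), "k1" (the pictures are not rectified: a ray, as slopes to the right and down, at radius r is drawn at 1 + k1 r^2 times it, then the intrinsics apply), "rvec" (rotation vector, rad) and "tvec" (3), from world to camera coordinates, as OpenCV has them; the wrist camera has in their place "hand_eye" (4x4, takes a point from camera to tool coordinates, whose origin is the TCP and whose axes are the flange's). Camera axes: x right, y down, z forward; pixel columns grow to the right and rows downward; lengths in m; the calibration is good to about 2 mm. A picture is of the moment at which its call begins: read the wrist's pose just before it. calibration takes no time and is no camera call.
- close_job(): hands the job in; it is judged then, once.
The state is a dict: "time": time; "joint_positions": joint angles; "qd": joint speeds; "joint_torque": joint torques, N m; "position": TCP position; "tool_rot": TCP orientation; "ft_force": force on the tool from outside, world axes, zero at the start; "torque": the same for the moment, N m; "grip_width": opening from 0.0 (shut) to 1.0 (fully open); "grip_force": force on a finger pad.
Only numpy, scipy, OpenCV 4.12 (cv2) and the standard library are available. Lean on these libraries where they do the work, as an engineer would, in place of code of your own. Each camera call takes 0.05 s, during which the arm holds its last target. There are 200 camera calls.

## Working session

There is one attempt and no reset: what is moved stays moved. The work goes in short steps, Python scripts to look and compute and a tool call to move; the robot and the scene stay as the last step left them, time stands still between calls to the robot, and variables do not carry over. Pictures are saved under pics/ and viewed, at most 14 in all, crops included, and the job is handed in when it is done.

Besides the shell and the picture viewer there is one more tool, called after "Request:" as name(argument=value, ...) on one line, values as JSON. send_rows: Moves the arm, as the interface text tells. Its arguments: {"type":"object","properties":{"xyz":{"type":"array"},"dr":{"type":"array"},"jaw":{"type":"number"},"grip_force":{"type":"number"}},"required":["xyz","dr"]}

```bash
mkdir -p pics; ls
cat > h.py <<'E'
from bench import *
import numpy as np, cv2
from scipy.spatial.transform import Rotation as R
def save(im,n): cv2.imwrite('pics/'+n,im[:,:,::-1])
def cam(name,st=None):
    c=calibration(name); f=192/np.tan(np.radians(c['vfov'])/2)
    if name=='wrist':
        H=np.array(c['hand_eye']); T=np.eye(4); T[:3,:3]=R.from_rotvec(st['tool_rot']).as_matrix(); T[:3,3]=st['position']
        M=T@H; Rw=M[:3,:3]; o=M[:3,3]
    else:
        Rw=R.from_rotvec(c['rvec']).as_matrix().T; o=-Rw@np.array(c['tvec'])
    return f,c['cx'],c['cy'],c['k1'],Rw,o
def ray(C,u,v):
    f,cx,cy,k,Rw,o=C; d=np.array([(u-cx)/f,(v-cy)/f]); s=d.copy()
    for _ in range(20): s=d/(1+k*(s@s))
    r=Rw@np.array([s[0],s[1],1]); return o,r/np.linalg.norm(r)
def onz(C,u,v,z):
    o,r=ray(C,u,v); return o+r*(z-o[2])/r[2]
def proj(C,p):
    f,cx,cy,k,Rw,o=C; q=Rw.T@(np.array(p)-o); s=q[:2]/q[2]; s=s*(1+k*(s@s)); return f*s+[cx,cy]
def tri(rs):
    A=sum(np.eye(3)-np.outer(r,r) for o,r in rs); b=sum((np.eye(3)-np.outer(r,r))@o for o,r in rs)
    p=np.linalg.solve(A,b); return p,[np.linalg.norm((np.eye(3)-np.outer(r,r))@(p-o)) for o,r in rs]
E
python3 - <<'E'
from h import *
s=get_state(); print(s)
a=get_image('scene'); b=get_image('side'); w=get_image('wrist')
for n,i in zip(['scene','side','wrist'],[a,b,w]): np.save(n+'0.npy',i); print(n,cam(n,s))
save(cv2.resize(a,(800,600),interpolation=cv2.INTER_CUBIC),'scene0.png')
save(cv2.resize(b,(800,600),interpolation=cv2.INTER_CUBIC),'side0.png')
E
```

```text
pics
{'time': 0.0, 'joint_positions': array([-1.32891917,  0.32184911, -0.07007518,  1.45167386,  0.02261327,
        1.37079099, -0.05687373]), 'qd': array([-7.99945290e-04,  4.85225364e-05, -3.16947747e-04, -1.41415950e-03,
       -1.72900856e-03,  4.52850471e-05, -2.85029018e-04]), 'joint_torque': array([ 5.13352497e-04, -4.91285312e+01, -4.03651586e-01, -3.12528241e+01,
       -6.38721278e-02,  4.38306481e-02,  1.87451633e-04]), 'position': array([0.14671819, 0.63269153, 0.23844503]), 'tool_rot': array([-3.56927628e-01, -3.12114226e+00,  3.03386035e-03]), 'ft_force': array([-0.9106359 , -0.38531226, -0.4262142 ]), 'torque': array([ 0.01831769,  0.04110353, -0.0255717 ]), 'grip_force': 0.0, 'grip_width': 1.001924089407659}
scene (np.float64(368.02535489459945), 257.89195400023453, 190.57932894409328, -0.11753181136763738, array([[-0.78170699,  0.41345785, -0.46689056],
       [ 0.62346622,  0.50012929, -0.60096636],
       [-0.01496861, -0.76087009, -0.64873157]]), array([1.07279483, 0.68320435, 0.78420443]))
side (np.float64(469.0376413843622), 254.59178632712556, 191.6647620149332, 0.0631927186823955, array([[ 0.69453396, -0.4834262 ,  0.53284303],
       [-0.7194537 , -0.46975554,  0.51158197],
       [ 0.00299383, -0.73866694, -0.67406394]]), array([-0.18061939, -0.6759445 ,  1.02626508]))
wrist (np.float64(284.80131280792125), 256.15168848032005, 190.6468038136586, -0.04965867581671294, array([[ 0.22591974,  0.94551703,  0.23443083],
       [ 0.97414297, -0.21868768, -0.05675535],
       [-0.00239601,  0.24119129, -0.97047464]]), array([0.08319805, 0.64727309, 0.38279927]))
```

View pics/scene0.png

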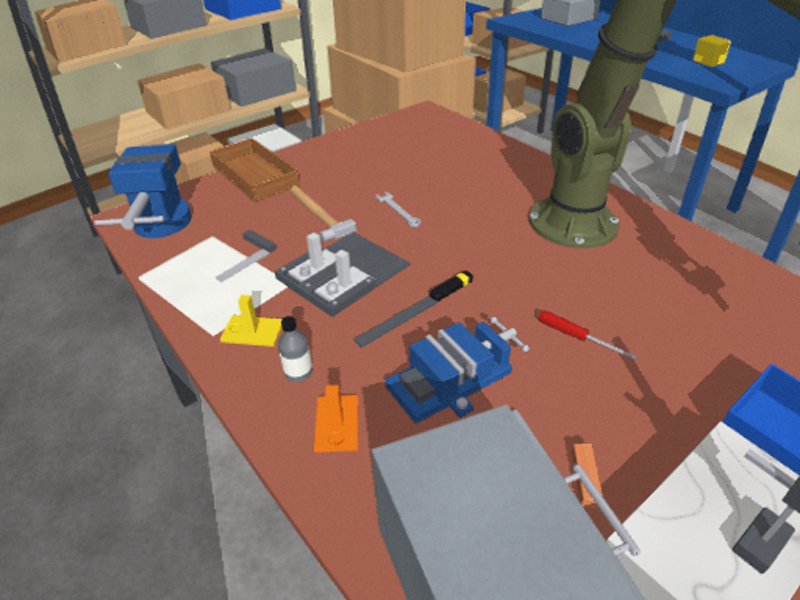

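View pics/side0.png

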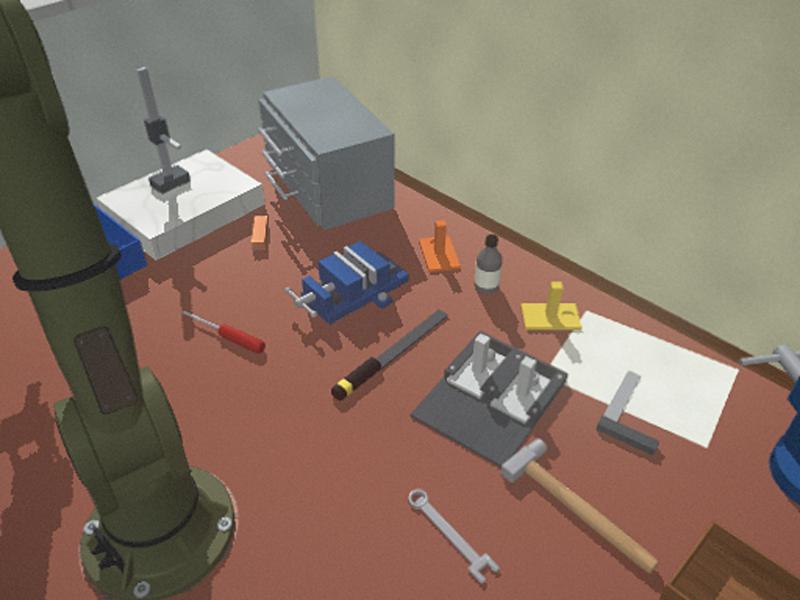

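Scene: the dock is at about (340,270) with two aluminium trays (posts at 315,250 and 343,267). The vice is at (455,365). Look-alikes are the yellow tray (250,325), the orange tray (337,420) and the other vice on the left (150,190). Side: the posts are at (482,352) and (527,375), and the vice is at (350,280). Next I'll take a close crop to tell ball from bushing.

Run:
```python
from h import *
a=np.load('scene0.npy')[140:205,170:270]; b=np.load('side0.npy')[205:300,260:370]
A=cv2.resize(a,(400*1,260),interpolation=cv2.INTER_CUBIC);
A=cv2.resize(a,None,fx=4.5,fy=4.5,interpolation=cv2.INTER_CUBIC);B=cv2.resize(b,None,fx=3,fy=3,interpolation=cv2.INTER_CUBIC)
im=np.zeros((300,800,3),np.uint8); im[:292,:450]=A[:292]; im[:285,460:790]=B; save(im,'crop0.png')
```

```text
(no output)
```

View pics/crop0.png

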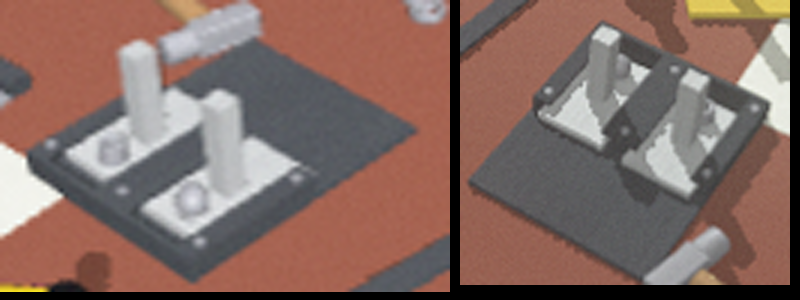

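The near tray in the scene crop has the round ball at (190,198), and it is the one on the vice's side. The far tray has the flat-topped bushing at (115,150). So I choose the tray nearer the vice, whose post top is at scene (219,161) and side (308,216). I'll check it again from the wrist camera.

Run:
```python
from h import *
S=cam('scene');D=cam('side')
def t(n,a,b): print(n,*tri([ray(S,*a),ray(D,*b)]))
t('post',(219.3,161.1),(308.3,216.2))
t('otherpost',(170+138/4.5,140+46/4.5),(260+235/3,205+50/3))
t('ball',(170+191/4.5,140+198/4.5),(260+163/3,205+68/3))
k=1.5625
t('jaws',(457/k,355/k),(357/k,265/k))
for n,p in dict(fl=(263.3,265.7),fr=(320,297.3),).items(): print(n,onz(D,*p,.006))
for n,p in dict(bl=(307.3,212.7),br=(362.7,239.3)).items(): print(n,onz(D,*p,.022))
print('scene fl',onz(S,262.2,168.9,.006))
print('yel',onz(D,555/k,285/k,.088),'oil',onz(D,490/k,240/k,.13), 'hammer',onz(D,525/k,460/k,.02))
a=np.load('scene0.npy')[195:275,240:345]; b=np.load('side0.npy')[145:215,175:270]
im=np.zeros((320,800,3),np.uint8); im[:,:420]=cv2.resize(a,None,fx=4,fy=4,interpolation=cv2.INTER_CUBIC); im[:280,420:800]=cv2.resize(b,None,fx=4,fy=4,interpolation=cv2.INTER_CUBIC); save(im,'vice.png')
```

```text
post [ 0.58365506 -0.14703952  0.09691327] [np.float64(0.001726184150176643), np.float64(0.001726184150176454)]
otherpost [ 0.60844461 -0.22442411  0.11089428] [np.float64(0.005688753768443411), np.float64(0.005688753768443572)]
ball [ 0.61997736 -0.14636367  0.02199149] [np.float64(0.0028588883945228818), np.float64(0.0028588883945229082)]
jaws [0.58736047 0.19088684 0.0677955 ] [np.float64(0.009703239855076892), np.float64(0.009703239855076946)]
fl [ 0.42544882 -0.12837136  0.006     ]
fr [ 0.45257711 -0.30352284  0.006     ]
bl [ 0.65646467 -0.09375287  0.022     ]
br [ 0.68308239 -0.2747029   0.022     ]
scene fl [ 0.42812806 -0.11956957  0.006     ]
yel [ 0.80326176 -0.15337833  0.088     ] oil [ 0.7820061  -0.00535591  0.13      ] hammer [ 0.47944752 -0.33239438  0.02      ]
```

View pics/vice.png

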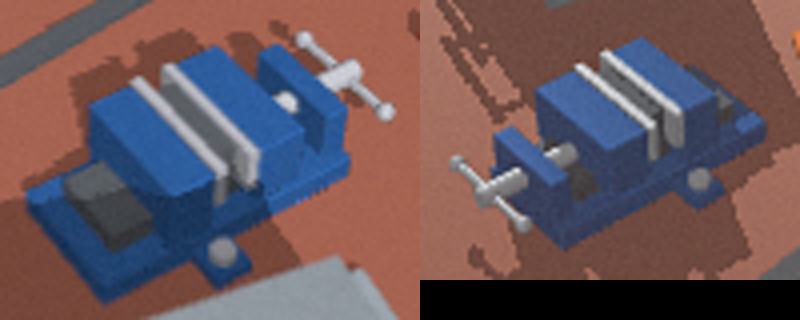

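Run:
```python
from h import *
S=cam('scene');D=cam('side');k=1.5625
js=(240+193.5/4,195+121/4); jd=(175+210/4,145+91/4)
print('jaws',tri([ray(S,*js),ray(D,*jd)]),onz(S,*js,.08),onz(D,*jd,.08))
for p in [(660,91),(420,160)]: pass
# gap ends
print('side gap ends',onz(D,175+(592-420)/4,145+61/4,.08),onz(D,175+(668-420)/4,145+120/4,.08))
print('scene gap ends',onz(S,240+153/4,195+77/4,.08),onz(S,240+234/4,195+164/4,.08))
for n,p in dict(cabnear=(325,225),cabR=(393,207),marbleR=(262,193),marbleN=(157,255),gauge=(178,185)).items(): print(n,onz(D,p[0]/k,p[1]/k,0))
print('cab top',tri([ray(S,510/k,408/k),ray(D,262/k,95/k)]),tri([ray(S,375/k,450/k),ray(D,392/k,132/k)]))
print('gauge top',onz(D,143/k,70/k,.3))
s=get_state();print(R.from_rotvec(s['tool_rot']).as_matrix(), calibration('wrist')['hand_eye'], [x for x in calibration('wrist')], [n for n in dir() if 'nose' in n])
import bench; print([n for n in dir(bench) if not n.startswith('__')], getattr(bench,'nose_length',None))
```

```text
jaws (array([0.59062635, 0.18820019, 0.07502345]), [np.float64(0.0026244911830745287), np.float64(0.0026244911830743877)]) [0.59206191 0.19340727 0.08      ] [0.58844759 0.18184055 0.08      ]
side gap ends [0.59330361 0.2313372  0.08      ] [0.5846038 0.1349574 0.08     ]
scene gap ends [0.58531981 0.14461746 0.08      ] [0.59780948 0.23867913 0.08      ]
cabnear [0.69773497 0.40381547 0.        ]
cabR [0.86025128 0.34066679 0.        ]
marbleR [0.67736073 0.61205233 0.        ]
marbleN [0.36521347 0.58490985 0.        ]
gauge [0.55373512 0.78672678 0.        ]
cab top (array([0.69235891, 0.47684455, 0.29232103]), [np.float64(0.05909565652656941), np.float64(0.059095656526569826)]) (array([0.85637098, 0.34165865, 0.20234247]), [np.float64(0.0015279374812897277), np.float64(0.0015279374812895848)])
gauge top [0.54087708 0.79247921 0.3       ]
[[-9.74184122e-01  2.25754831e-01 -2.27771275e-04]
 [ 2.25754909e-01  9.74182898e-01 -1.54965858e-03]
 [-1.27952030e-04 -1.56107327e-03 -9.99998773e-01]] [[-1.60837402e-04 -9.70504914e-01 -2.41081283e-01  6.51557560e-02]
 [ 9.99999879e-01 -4.39990144e-05 -4.90026107e-04 -4.14201474e-04]
 [ 4.64965406e-04 -2.41081333e-01  9.70504804e-01 -1.44361117e-01]
 [ 0.00000000e+00  0.00000000e+00  0.00000000e+00  1.00000000e+00]] ['vfov', 'cx', 'cy', 'k1', 'hand_eye'] ['nose_length']
['MotionError', 'calibration', 'close_job', 'get_image', 'get_state', 'nose_length'] 0.017
```

Request:
send_rows(xyz=[[-32, -22, -6], [-64, -43, -12], [-96, -65, -18], [-128, -86, -24], [-160, -108, -30], [-192, -130, -36], [-224, -151, -42], [-256, -173, -48], [-288, -194, -54], [-320, -216, -60]], dr=[[0, 0, 0.1], [0, 0, 0.2], [0, 0, 0.3], [0, 0, 0.4], [0, 0, 0.5], [0, 0, 0.6], [0, 0, 0.7], [0, 0, 0.8], [0, 0, 0.9], [0, 0, 1.0]])

```text
time: 0.98
position: [0.4106, 0.3489, 0.2998]
tool_rot: [-1.816, -2.564, -0.0]
ft_force: [0.5, 0.0, 0.5]
grip_width: 0.998
grip_force: 0.0
```

```bash
cat > go.py <<'E'
from h import *
import sys
def go(p,yaw=None):
    s=get_state(); M=R.from_rotvec(s['tool_rot']).as_matrix(); y=np.degrees(np.arctan2(M[1,1],M[0,1]))
    print('t',round(s['time'],2),'pos',s['position'].round(4),'tooly az',y.round(2),'tilt',np.degrees(np.arcsin(M[:2,2])).round(2),'w',s['grip_width']*87,s['grip_force'],'F',s['ft_force'].round(1))
    d=M.T@(np.array(p)-s['position'])*1000; print('shift',d.round(1),'turn z',None if yaw is None else -np.radians(yaw-y).round(3))
if __name__=='__main__':
    a=[float(x) for x in sys.argv[1:]]; go(a[:3],a[3] if len(a)>3 else None)
E
python3 go.py .55 -.15 .24 8.4
```

```text
t 0.98 pos [0.4106 0.3489 0.2998] tooly az 19.38 tilt [-0.    0.02] w 86.83572734189787 0.0 F [0.5 0.  0.5]
shift [-516.9  -34.1   59.6] turn z 0.192
```

Run:
```python
from h import *
s=get_state(); w=get_image('wrist'); np.save('w1.npy',w); np.save('s1.npy',np.r_[s['position'],s['tool_rot']])
print(proj(cam('wrist',s),[.59,.188,.08]))
```

```text
[333.71643814 311.30018383]
```

Request:
send_rows(xyz=[[-40, -3, 3], [-80, -6, 6], [-120, -9, 9], [-160, -12, 12], [-200, -14, 15], [-240, -17, 18], [-280, -20, 21], [-320, -23, 24], [-360, -26, 27], [-400, -28, 30]], dr=[[0, 0, 0.02], [0, 0, 0.04], [0, 0, 0.06], [0, 0, 0.08], [0, 0, 0.1], [0, 0, 0.12], [0, 0, 0.14], [0, 0, 0.16], [0, 0, 0.18], [0, 0, 0.192]])

```text
time: 1.87
position: [0.5178, -0.0374, 0.2695]
tool_rot: [-2.048, -2.382, -0.001]
ft_force: [0.7, 0.5, 0.2]
grip_width: 0.998
grip_force: 0.0
```

```bash
python3 - <<'E'
from h import *
s=get_state(); w=get_image('wrist'); np.save('w2.npy',w); np.save('s2.npy',np.r_[s['position'],s['tool_rot']])
print(s['position'],s['tool_rot']); C=cam('wrist',s)
print(proj(C,[.584,-.147,.094]),proj(C,[.59,.188,.08]))
im=np.zeros((600,800,3),np.uint8); im[:300,:400]=cv2.resize(np.load('w1.npy'),(400,300),interpolation=cv2.INTER_AREA)
im[:300,400:]=cv2.resize(w,(400,300),interpolation=cv2.INTER_AREA)
save(im[:300],'w12.png')
E
python3 go.py .584 -.147 .24 8.4
```

```text
[ 0.51784836 -0.03736137  0.26951815] [-2.04771784e+00 -2.38241098e+00 -1.38329941e-03]
[295.12879315 271.1514428 ] [355.9409796  -21.55463256]
t 1.92 pos [ 0.5188 -0.0474  0.2693] tooly az 8.0 tilt [ 0.11 -0.33] w 87.13147624473336 0.0 F [ 1.2 -6.3  0.3]
shift [-107.6   50.6   30. ] turn z -0.007
```

View pics/w12.png

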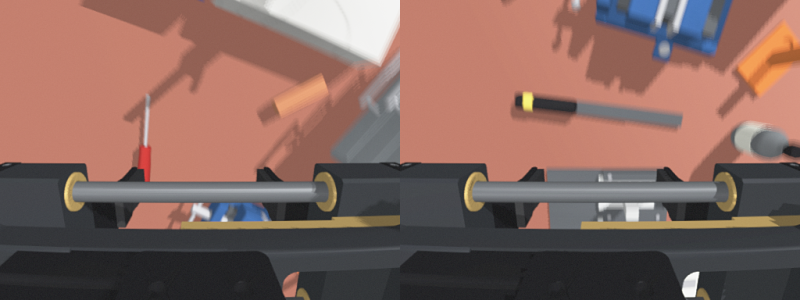

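The wrist views are blurred and show the gripper hiding the lower half of the picture. The camera sees only the tool's +x side: vice at (660,20), dock at (610,195). I'll move past the dock and look back at it.

Request:
send_rows(xyz=[[-40, 6, 0], [-80, 12, 0], [-120, 18, 0], [-160, 24, 0], [-195, 29, 0], [-220, 33, 0], [-230, 36, 0], [-230, 36, 0], [-230, 36, 0], [-230, 36, 0]], dr=[[0, 0, 0], [0, 0, 0], [0, 0, 0], [0, 0, 0], [0, 0, 0], [0, 0, 0], [0, 0, 0], [0, 0, 0], [0, 0, 0], [0, 0, 0]])

```text
time: 2.75
position: [0.5885, -0.2552, 0.2693]
tool_rot: [-2.044, -2.384, -0.002]
ft_force: [-0.0, 0.8, -0.8]
grip_width: 1.003
grip_force: 0.0
```

Run:
```python
from h import *
s=get_state(); w=get_image('wrist'); np.save('w3.npy',w); np.save('s3.npy',np.r_[s['position'],s['tool_rot']])
print(s['position'],s['tool_rot'],s['qd'].round(3)); C=cam('wrist',s)
print(proj(C,[.584,-.147,.094]))
save(cv2.resize(w[:230],(800,359),interpolation=cv2.INTER_CUBIC),'w3.png')
```

```text
[ 0.58845571 -0.25515948  0.26928246] [-2.04352585e+00 -2.38420838e+00 -1.95796356e-03] [-0.012 -0.01  -0.001  0.003  0.002 -0.001  0.003]
[267.51259785  79.31085985]
```

View pics/w3.png

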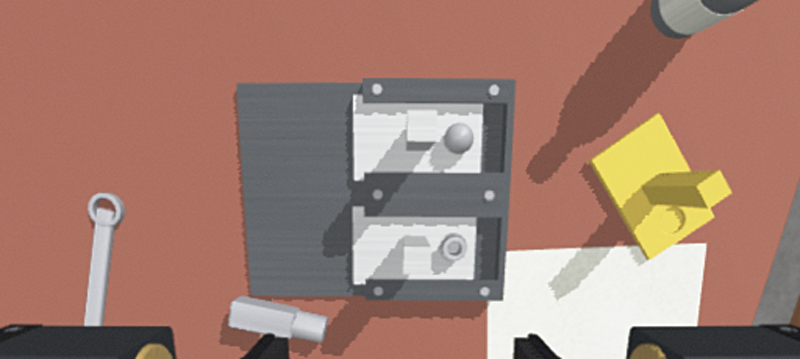

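The wrist view is clear. The ball tray is in the upper lane (post top about (422,125), ball (459,138)), and the bushing (hollow ring at (453,247)) is in the lower lane. This confirms the choice.

Run:
```python
from h import *
S=cam('scene');D=cam('side');k=1.5625
v=np.load('s3.npy'); W=cam('wrist',dict(position=v[:3],tool_rot=v[3:]))
w=np.load('w3.npy'); g=cv2.cvtColor(w,cv2.COLOR_RGB2GRAY)
post=(422.5/k,124.5/k); ball=(459/k,138/k)
print('ball',tri([ray(S,170+191/4.5,140+198/4.5),ray(D,260+163/3,205+68/3),ray(W,*ball)]), onz(W,*ball,.0225))
print('post3',tri([ray(S,219.3,161.1),ray(D,308.3,216.2),ray(W,*post)]), 'W z.094',onz(W,*post,.094))
P={n:onz(W,a/k,b/k,z)[:2] for n,(a,b,z) in dict(fl=(237,84,.006),fr=(249,298,.006),bl=(515,80,.022),br=(504,300,.022),s1=(376,90,.022),s2=(494,90,.022),s3=(378,195,.022),s4=(489,195,.022),s5=(378,291,.022),s6=(485,291,.022),tl=(354,95,.014),trr=(354,180,.014)).items()}
for n,p in P.items(): print(n,p.round(4))
az=lambda a,b:np.degrees(np.arctan2(*(P[b]-P[a])[::-1]))
print(az('s1','s2'),az('s3','s4'),az('s5','s6'),az('fr','fl')-90,az('br','bl')-90,az('s5','s1')-90,az('s6','s2')-90,az('trr','tl')-90)
c=w[55:135,215:325]; save(cv2.resize(c,None,fx=7,fy=7,interpolation=cv2.INTER_CUBIC),'w3c.png')
```

```text
ball (array([ 0.62063657, -0.14473627,  0.02235848]), [np.float64(0.002501728533851244), np.float64(0.00366955132715537), np.float64(0.0019360201512677174)]) [ 0.62094982 -0.14282677  0.0225    ]
post3 (array([ 0.58506346, -0.14683401,  0.09672044]), [np.float64(0.002759629303234695), np.float64(0.0010056311270496526), np.float64(0.002004871908397273)]) W z.094 [ 0.58709188 -0.14689503  0.094     ]
fl [ 0.4267 -0.1252]
fr [ 0.4521 -0.3127]
bl [ 0.6583 -0.0904]
br [ 0.6871 -0.2743]
s1 [ 0.5469 -0.116 ]
s2 [ 0.6427 -0.1008]
s3 [ 0.5606 -0.1996]
s4 [ 0.655  -0.1849]
s5 [ 0.5726 -0.2835]
s6 [ 0.6682 -0.2687]
tl [ 0.5285 -0.1212]
trr [ 0.5377 -0.1903]
8.99489092639451 8.888005785812899 8.796128538211532 7.73541159434329 8.879081915402509 8.728685477448906 8.636518355950457 7.585173023918912
```

View pics/w3c.png

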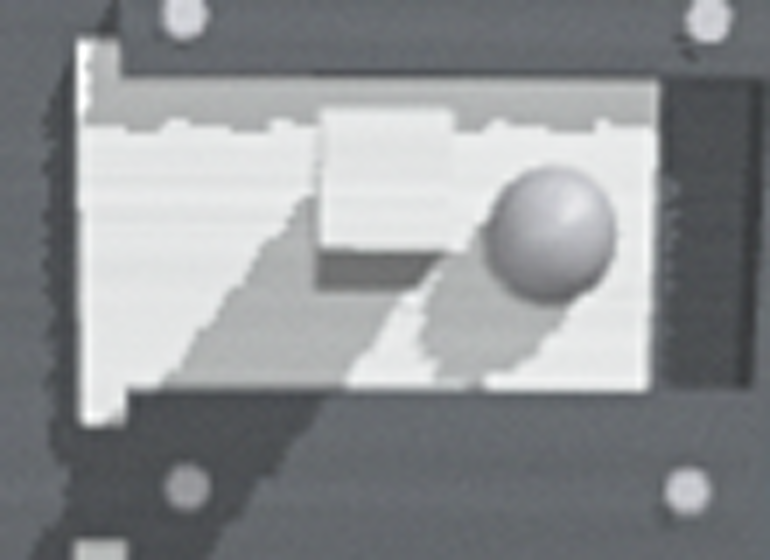

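The crop shows the post-top face centred at crop (385,180), i.e. raw (270,80.7). The ball is at (552,235), sitting in its pocket. The post is at (.5865,-.1475) and the lane yaw is 8.8°.

```bash
python3 go.py .5865 -.1475 .15 8.8
```

```text
t 2.8 pos [ 0.5885 -0.255   0.2695] tooly az 8.83 tilt [0.01 0.11] w 87.15061045309159 0.0 F [ 0.5  0.4 -0.2]
shift [106.4  14.4 119.7] turn z 0.0
```

Request:
send_rows(xyz=[[22, 3, 24], [44, 6, 48], [66, 9, 72], [88, 12, 95], [100, 14, 110], [106, 14.4, 119], [106.4, 14.4, 120], [106.4, 14.4, 120], [106.4, 14.4, 120], [106.4, 14.4, 120]], dr=[[0, 0, 0], [0, 0, 0], [0, 0, 0], [0, 0, 0], [0, 0, 0], [0, 0, 0], [0, 0, 0], [0, 0, 0], [0, 0, 0], [0, 0, 0]], jaw=64)

```text
time: 3.63
position: [0.587, -0.1519, 0.1511]
tool_rot: [2.048, 2.379, 0.002]
ft_force: [-0.5, -0.4, 0.5]
grip_width: 0.734
grip_force: 0.0
```

```bash
python3 go.py .5865 -.1475 .074 8.8
```

```text
t 3.63 pos [ 0.587  -0.1519  0.1511] tooly az 8.54 tilt [ 0.15 -0.05] w 63.86677641642702 0.0 F [-0.5 -0.4  0.5]
shift [ 4.5  0.  77.1] turn z -0.004
```

Request:
send_rows(xyz=[[0, 0, 0], [0, 0, 8], [0, 0, 20], [0, 0, 32], [0, 0, 44], [0, 0, 56], [0, 0, 68], [0, 0, 76], [0, 0, 76], [0, 0, 76]], dr=[[0, 0, 0], [0, 0, 0], [0, 0, 0], [0, 0, 0], [0, 0, 0], [0, 0, 0], [0, 0, 0], [0, 0, 0], [0, 0, 0], [0, 0, 0]])

```text
time: 4.47
position: [0.586, -0.1502, 0.0729]
tool_rot: [-2.047, -2.382, 0.001]
ft_force: [0.6, -0.7, 0.3]
grip_width: 0.737
grip_force: 0.0
```

```bash
python3 go.py .5865 -.1475 .074 8.8
python3 - <<'E'
from h import *
a=get_image('scene')[120:205,160:280];b=get_image('side')[190:275,255:375]
im=np.hstack([cv2.resize(x,(396,281),interpolation=cv2.INTER_CUBIC) for x in (a,b)]); save(im,'g.png')
E
python3 go.py .5865 -.1475 .074 8.8
```

```text
t 4.47 pos [ 0.586  -0.1502  0.0729] tooly az 8.65 tilt [-0.06 -0.01] w 64.15221361419212 0.0 F [ 0.6 -0.7  0.3]
shift [ 2.6  0.9 -1.1] turn z -0.003
t 4.57 pos [ 0.5869 -0.1504  0.0741] tooly az 8.65 tilt [ 0.06 -0.01] w 64.01188611349686 0.0 F [0.7 0.1 0.2]
shift [3.  0.1 0.1] turn z -0.003
```

View pics/g.png

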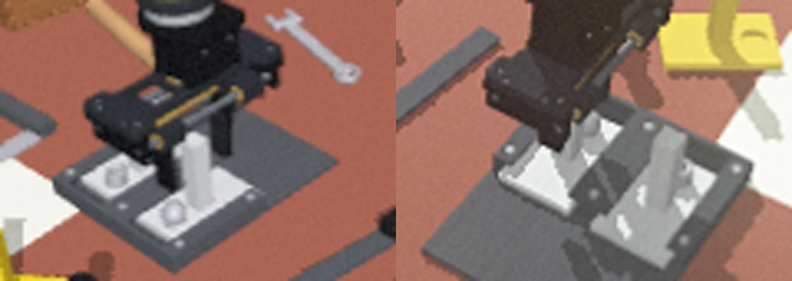

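The fingers straddle the post in both views (scene crop: tips at (170,185) and (222,157), post (198,165)), and the ball at (175,212) is clear of them. I'll nudge 3 mm and close in stages.

Request:
send_rows(xyz=[[1, 0, 0], [2, 0, 0], [2.8, 0, 0], [2.8, 0, 0], [2.8, 0, 0], [2.8, 0, 0], [2.8, 0, 0], [2.8, 0, 0], [2.8, 0, 0], [2.8, 0, 0]], dr=[[0, 0, 0], [0, 0, 0], [0, 0, 0], [0, 0, 0], [0, 0, 0], [0, 0, 0], [0, 0, 0], [0, 0, 0], [0, 0, 0], [0, 0, 0]], jaw=25, grip_force=5)

```text
time: 5.4
position: [0.586, -0.1474, 0.0736]
tool_rot: [2.048, 2.383, 0.0]
ft_force: [-0.1, -0.3, -0.3]
grip_width: 0.289
grip_force: 0.0
```

Request:
send_rows(xyz=[[0, 0, 0], [0, 0, 0], [0, 0, 0], [0, 0, 0], [0, 0, 0], [0, 0, 0], [0, 0, 0], [0, 0, 0], [0, 0, 0], [0, 0, 0]], dr=[[0, 0, 0], [0, 0, 0], [0, 0, 0], [0, 0, 0], [0, 0, 0], [0, 0, 0], [0, 0, 0], [0, 0, 0], [0, 0, 0], [0, 0, 0]], jaw=10, grip_force=8)

```text
time: 6.23
position: [0.586, -0.1474, 0.0735]
tool_rot: [2.047, 2.383, 0.0]
ft_force: [1.7, 0.1, -0.5]
grip_width: 0.233
grip_force: 8.0
```

Request:
send_rows(xyz=[[0, 0, 0], [0, 0, 0], [0, 0, 0], [0, 0, 0], [0, 0, 0], [0, 0, 0], [0, 0, 0], [0, 0, 0], [0, 0, 0], [0, 0, 0]], dr=[[0, 0, 0], [0, 0, 0], [0, 0, 0], [0, 0, 0], [0, 0, 0], [0, 0, 0], [0, 0, 0], [0, 0, 0], [0, 0, 0], [0, 0, 0]], jaw=10, grip_force=35)

```text
time: 7.07
position: [0.586, -0.1474, 0.0736]
tool_rot: [2.048, 2.383, 0.0]
ft_force: [0.9, -0.3, -0.9]
grip_width: 0.231
grip_force: 35.0
```

```bash
python3 go.py .5865 -.1475 .074 8.8
```

```text
t 7.07 pos [ 0.586  -0.1474  0.0736] tooly az 8.65 tilt [0.01 0.01] w 20.102581010514598 34.99024402932264 F [ 0.9 -0.3 -0.9]
shift [-0.2  0.5 -0.4] turn z -0.003
```

Request:
send_rows(xyz=[[0, -2, 0], [0, -5, 0], [0, -9, 0], [0, -14, 0], [0, -20, 0], [0, -26, 0], [0, -32, 0], [0, -37, 0], [0, -40, 0], [0, -41, 0]], dr=[[0, 0, 0], [0, 0, 0], [0, 0, 0], [0, 0, 0], [0, 0, 0], [0, 0, 0], [0, 0, 0], [0, 0, 0], [0, 0, 0], [0, 0, 0]])

```text
time: 7.9
position: [0.5446, -0.1538, 0.0736]
tool_rot: [-2.048, -2.382, -0.0]
ft_force: [2.2, -0.2, -1.9]
grip_width: 0.224
grip_force: 35.0
```

```bash
python3 go.py .4822 -.1635 .0736 8.8
```

```text
t 7.9 pos [ 0.5446 -0.1538  0.0736] tooly az 8.63 tilt [-0.01  0.02] w 19.512365999333944 34.989630180207314 F [ 2.2 -0.2 -1.9]
shift [ -0.3 -63.2  -0. ] turn z -0.003
```

Request:
send_rows(xyz=[[0, -3, 0], [0, -9, 0], [0, -17, 0], [0, -26, 0], [0, -36, 0], [0, -46, 0], [0, -55, 0], [0, -62, 0], [0, -66, 0], [0, -68, 0]], dr=[[0, 0, 0], [0, 0, 0], [0, 0, 0], [0, 0, 0], [0, 0, 0], [0, 0, 0], [0, 0, 0], [0, 0, 0], [0, 0, 0], [0, 0, 0]])

```text
time: 8.73
position: [0.4773, -0.1638, 0.0735]
tool_rot: [-2.048, -2.382, -0.001]
ft_force: [0.8, 0.1, -1.8]
grip_width: 0.225
grip_force: 35.0
```

```bash
python3 go.py .4822 -.1635 .0736 8.8;  python3 - <<'E'
from h import *
S=cam('scene');D=cam('side')
a=get_image('scene')[120:205,170:290];b=get_image('side')[200:300,235:375]
im=np.hstack([cv2.resize(x,(396,281),interpolation=cv2.INTER_CUBIC) for x in (a,b)]); save(im,'sl.png')
E
```

```text
t 8.73 pos [ 0.4773 -0.1638  0.0735] tooly az 8.63 tilt [-0.01  0.04] w 19.547913222680375 34.98898596437357 F [ 0.8  0.1 -1.8]
shift [-0.4  4.9 -0.1] turn z -0.003
```

View pics/sl.png

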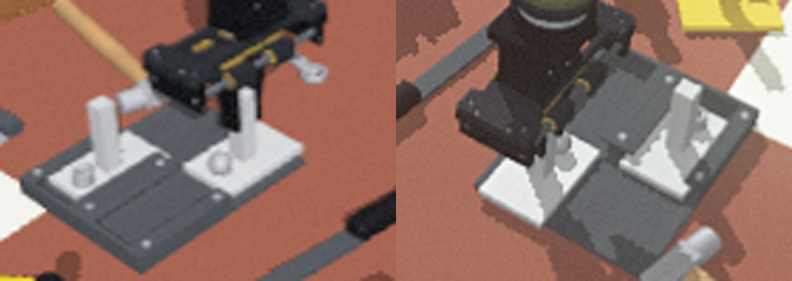

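The tray is clear of the lips and the ball is seated in its pocket (scene crop (220,162)). Next I'll lift straight up.

Request:
send_rows(xyz=[[0, 0, -2], [0, 0, -7], [0, 0, -15], [0, 0, -26], [0, 0, -40], [0, 0, -56], [0, 0, -72], [0, 0, -86], [0, 0, -97], [0, 0, -104]], dr=[[0, 0, 0], [0, 0, 0], [0, 0, 0], [0, 0, 0], [0, 0, 0], [0, 0, 0], [0, 0, 0], [0, 0, 0], [0, 0, 0], [0, 0, 0]])

```text
time: 9.67
position: [0.4789, -0.1641, 0.1796]
tool_rot: [2.046, 2.381, 0.003]
ft_force: [-0.7, 0.4, -3.3]
grip_width: 0.221
grip_force: 35.0
```

Request:
send_rows(xyz=[[1, 0, -6], [4, 0, -13], [10, 1, -21], [18, 2, -29], [28, 3, -37], [40, 5, -44], [53, 7, -50], [66, 10, -55], [80, 13, -58], [94, 16, -60]], dr=[[0, 0, 0], [0, 0, 0], [0, 0, 0], [0, 0, 0], [0, 0, 0], [0, 0, 0], [0, 0, 0], [0, 0, 0], [0, 0, 0], [0, 0, 0]])

```text
time: 10.5
position: [0.4797, -0.0673, 0.2381]
tool_rot: [-2.047, -2.383, -0.0]
ft_force: [0.6, 1.3, -3.1]
grip_width: 0.227
grip_force: 35.0
```

```bash
python3 go.py .555 .05 .2276 8.6; python3 -c "
from h import *
C=cam('wrist',dict(position=np.array([.555,.04,.23]),tool_rot=get_state()['tool_rot'])); print(proj(C,[.59,.188,.08]))"
```

```text
t 10.5 pos [ 0.4797 -0.0673  0.2381] tooly az 8.66 tilt [0.   0.01] w 19.78700008865777 34.981634938376374 F [ 0.6  1.3 -3.1]
shift [104.6  92.1  10.5] turn z 0.001
[315.64584085  38.86043181]
```

Request:
send_rows(xyz=[[13, 5, 0], [26, 14, 0], [40, 26, 0], [54, 40, 0], [67, 54, 0], [79, 67, 0], [90, 78, 0], [98, 86, 0], [103, 91, 0], [105, 92, 0]], dr=[[0, 0, 0], [0, 0, 0], [0, 0, 0], [0, 0, 0], [0, 0, 0], [0, 0, 0], [0, 0, 0], [0, 0, 0], [0, 0, 0], [0, 0, 0]])

```text
time: 11.33
position: [0.5554, 0.0506, 0.2371]
tool_rot: [-2.046, -2.384, 0.001]
ft_force: [-0.3, 1.1, -3.8]
grip_width: 0.229
grip_force: 35.0
```

Request:
send_rows(xyz=[[0, 0, 0], [0, 0, 0], [0, 0, 0], [0, 0, 0], [0, 0, 0], [0, 0, 0], [0, 0, 0], [0, 0, 0], [0, 0, 0], [0, 0, 0]], dr=[[0, 0, 0], [0, 0, 0], [0, 0, 0], [0, 0, 0], [0, 0, 0], [0, 0, 0], [0, 0, 0], [0, 0, 0], [0, 0, 0], [0, 0, 0]])

```text
time: 12.17
position: [0.555, 0.0492, 0.2376]
tool_rot: [-2.048, -2.383, -0.0]
ft_force: [0.2, 0.5, -3.2]
grip_width: 0.225
grip_force: 35.0
```

Run:
```python
from h import *
s=get_state(); w=get_image('wrist'); np.save('w4.npy',w); np.save('s4.npy',np.r_[s['position'],s['tool_rot']])
print(s['time'],s['position'],s['tool_rot'],s['ft_force']); C=cam('wrist',s)
print(proj(C,[.59,.188,.08]))
save(cv2.resize(w,(800,600),interpolation=cv2.INTER_CUBIC),'w4.png')
```

```text
12.1667 [0.55500604 0.04916829 0.23756753] [-2.04750105e+00 -2.38271164e+00 -1.28496206e-04] [ 0.15760681  0.50113951 -3.22501555]
[312.32710952  50.7398901 ]
```

View pics/w4.png

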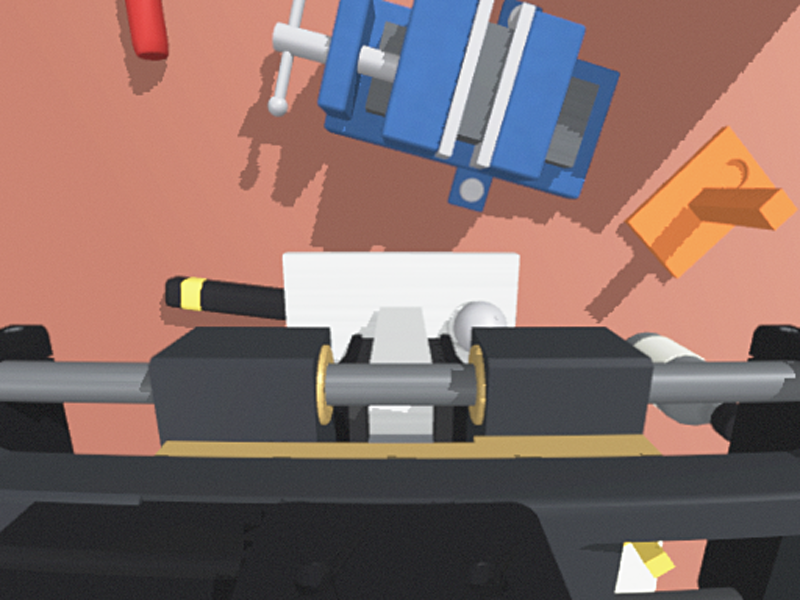

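The view shows the ball seated at (479,327) and the tray level. The vice's jaw plates have their near ends at (447,157) and (484,165), and their far ends are just cut off at the top. I'll step back 50 mm to see the full jaws and measure from two wrist positions.

Request:
send_rows(xyz=[[-3, 0, -2], [-9, 0, -6], [-17, 0, -11], [-26, 0, -17], [-35, 0, -23], [-42, 0, -28], [-47, 0, -30], [-50, 0, -30], [-50, 0, -30], [-50, 0, -30]], dr=[[0, 0, 0], [0, 0, 0], [0, 0, 0], [0, 0, 0], [0, 0, 0], [0, 0, 0], [0, 0, 0], [0, 0, 0], [0, 0, 0], [0, 0, 0]])

```text
time: 13.05
position: [0.5623, -0.0001, 0.2672]
tool_rot: [-2.047, -2.382, 0.0]
ft_force: [-0.3, 1.2, -3.1]
grip_width: 0.23
grip_force: 35.0
```

Run:
```python
from h import *
s=get_state(); w=get_image('wrist'); np.save('w5.npy',w); np.save('s5.npy',np.r_[s['position'],s['tool_rot']])
w4=np.load('w4.npy'); v=np.load('s4.npy')
def plates(w,n,lim):
    hsv=cv2.cvtColor(w,cv2.COLOR_RGB2HSV); m=((hsv[...,1]<50)&(hsv[...,2]>170)).astype(np.uint8)
    m[lim:]=0; N,L,st,c=cv2.connectedComponentsWithStats(m)
    for i in range(1,N):
        if st[i,4]>120:
            cn=cv2.findContours((L==i).astype(np.uint8),0,2)[0][0]; r=cv2.minAreaRect(cn)
            print(n,st[i],c[i].round(1),cv2.boxPoints(r).round(1).tolist())
print(s['time'],s['position']); plates(w4,'w4',150); plates(w,'w5',150)
save(cv2.resize(w[:110,200:420],None,fx=3.6,fy=3.6,interpolation=cv2.INTER_CUBIC),'w5.png')
```

```text
13.05 [ 5.62335789e-01 -8.88585076e-05  2.67220296e-01]
w4 [174   0  37  35 571] [191.3  20.5] [[173.0, 25.399999618530273], [180.89999389648438, -3.5999999046325684], [216.5, 6.099999904632568], [208.60000610351562, 35.20000076293945]]
w4 [281   0  35 100 896] [297.9  48.7] [[280.0, 97.5999984741211], [307.20001220703125, -2.0999999046325684], [315.8999938964844, 0.30000001192092896], [288.70001220703125, 100.0]]
w4 [305   2  38 105 908] [323.7  53. ] [[304.3999938964844, 104.4000015258789], [334.20001220703125, 0.8999999761581421], [342.6000061035156, 3.299999952316284], [312.8999938964844, 106.80000305175781]]
w4 [230  29  24  16 224] [239.3  37.2] [[227.89999389648438, 40.099998474121094], [231.39999389648438, 28.399999618530273], [255.0, 35.5], [251.5, 47.099998474121094]]
w4 [172  33  15  38 301] [180.   53.3] [[171.3000030517578, 69.69999694824219], [175.8000030517578, 32.0], [187.1999969482422, 33.400001525878906], [182.60000610351562, 71.0]]
w4 [296 115  13  14 145] [301.8 121.3] [[296.0, 115.0], [308.0, 115.0], [308.0, 128.0], [296.0, 128.0]]
w5 [177   0  14  31 221] [184.3  15.9] [[176.5, 29.299999237060547], [180.10000610351562, -1.2000000476837158], [190.39999389648438, 0.0], [186.6999969482422, 30.600000381469727]]
w5 [280   0  22  55 435] [290.   26.2] [[278.70001220703125, 52.099998474121094], [293.6000061035156, -2.0], [301.29998779296875, 0.10000000149011612], [286.3999938964844, 54.20000076293945]]
w5 [303   0  24  61 490] [314.2  29.4] [[302.0, 58.70000076293945], [318.6000061035156, -2.0], [326.29998779296875, 0.10000000149011612], [309.79998779296875, 60.79999923706055]]
w5 [294  76  13  14 138] [299.7  82.3] [[294.0, 76.0], [306.0, 76.0], [306.0, 89.0], [294.0, 89.0]]
```

View pics/w5.png

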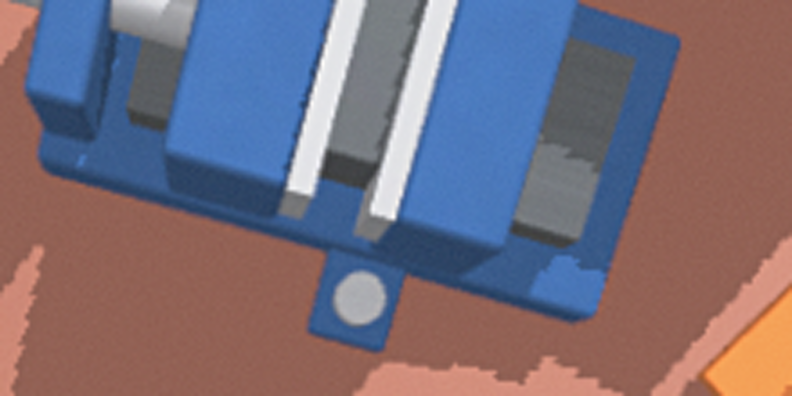

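The w5 view cuts the jaws' far ends off more; w4 had the right plate whole, from (338,2) to (308.6,105.6). The near ends appear in both views, so I'll triangulate those for height and use w4 for the jaw centre.

```bash
python3 - <<'E'
from h import *
C=[]
for n in '45':
    v=np.load(f's{n}.npy'); C.append(cam('wrist',dict(position=v[:3],tool_rot=v[3:])))
p1=[(284.3,98.8),(282.5,53.2)]; p2=[(308.6,105.6),(305.9,59.7)]
for p in (p1,p2): print(tri([ray(C[i],*p[i]) for i in (0,1)]),[onz(C[i],*p[i],.08).round(4) for i in (0,1)])
f2=onz(C[0],338.4,2,.08); n2=onz(C[0],*p2[0],.08); n1=onz(C[0],*p1[0],.08)
print('far2',f2,'len',np.linalg.norm(f2-n2),'jaw mid',(f2+n2)/2+(n1-n2)/2)
b=onz(C[0],479/1.5625,327/1.5625,.2376-.0736+.0225); v=np.load('s4.npy'); print('ball rel tcp',b-v[:3])
E
python3 go.py .555 .05 .2276 8.6
```

```text
(array([0.57021222, 0.13846494, 0.08065239]), [np.float64(0.0001694107411421289), np.float64(0.00016941074114212417)]) [array([0.5704, 0.1386, 0.08  ]), array([0.5701, 0.1386, 0.08  ])]
(array([0.59615315, 0.13577598, 0.08083151]), [np.float64(0.00012968281906004575), np.float64(0.00012968281905971672)]) [array([0.5962, 0.1358, 0.08  ]), array([0.5964, 0.136 , 0.08  ])]
far2 [0.60664483 0.23560469 0.08      ] len 0.10034910669898985 jaw mid [0.58853873 0.18708079 0.08      ]
ball rel tcp [ 0.0355691   0.00791756 -0.05106753]
t 13.1 pos [5.623e-01 3.000e-04 2.671e-01] tooly az 8.69 tilt [-0.05  0.02] w 19.807507895964214 34.982899234419165 F [ 1.3 -0.  -3.8]
shift [50.2  0.3 39.5] turn z 0.002
```

Request:
send_rows(xyz=[[3, 0, 0], [9, 1, 0], [18, 2, 1], [30, 3, 3], [44, 5, 6], [59, 6, 10], [74, 8, 14], [89, 9, 18], [104, 11, 22], [119, 12, 26]], dr=[[0, 0, 0], [0, 0, 0], [0, 0, 0], [0, 0, 0], [0, 0, 0], [0, 0, 0], [0, 0, 0], [0, 0, 0], [0, 0, 0], [0, 0, 0]])

```text
time: 13.93
position: [0.5561, 0.1217, 0.241]
tool_rot: [-2.045, -2.384, -0.0]
ft_force: [-0.0, 0.3, -3.1]
grip_width: 0.227
grip_force: 35.0
```

Request:
send_rows(xyz=[[15, 2, 4], [28, 3, 8], [39, 4, 12], [48, 5, 16], [54, 6, 19], [58, 6.5, 21], [60, 7, 22.5], [61, 7, 23.5], [61, 7, 23.5], [61, 7, 23.5]], dr=[[0, 0, 0], [0, 0, 0], [0, 0, 0], [0, 0, 0], [0, 0, 0], [0, 0, 0], [0, 0, 0], [0, 0, 0], [0, 0, 0], [0, 0, 0]])

```text
time: 14.77
position: [0.5545, 0.1798, 0.2182]
tool_rot: [2.049, 2.381, 0.0]
ft_force: [0.1, -0.3, -3.2]
grip_width: 0.228
grip_force: 35.0
```

```bash
python3 go.py .5535 .181 .2176 8.6
python3 - <<'E'
from h import *
a=get_image('scene');b=get_image('side')
S=cam('scene');D=cam('side'); print(proj(S,[.5885,.187,.1665]),proj(D,[.5885,.187,.1665]),proj(S,[.5885,.187,.08]),proj(D,[.5885,.187,.08]))
im=np.hstack([cv2.resize(x,(396,297),interpolation=cv2.INTER_CUBIC) for x in (a[150:285,210:390],b[90:225,150:330])]); save(im,'fin.png')
E
python3 go.py .5535 .181 .2176 8.6
```

```text
t 14.77 pos [0.5545 0.1798 0.2182] tooly az 8.59 tilt [ 0.02 -0.01] w 19.851374267276686 34.983400650398835 F [ 0.1 -0.3 -3.2]
shift [ 1.3 -0.8  0.6] turn z -0.0
[289.07723264 199.16145737] [225.31162539 145.04076449] [287.75494911 223.30886909] [226.38959742 167.0204865 ]
t 14.87 pos [0.5545 0.1799 0.2184] tooly az 8.6 tilt [0.03 0.01] w 19.561365599900466 34.98344555775475 F [-0.4  1.2 -3.1]
shift [ 1.2 -0.8  0.8] turn z 0.0
```

View pics/fin.png

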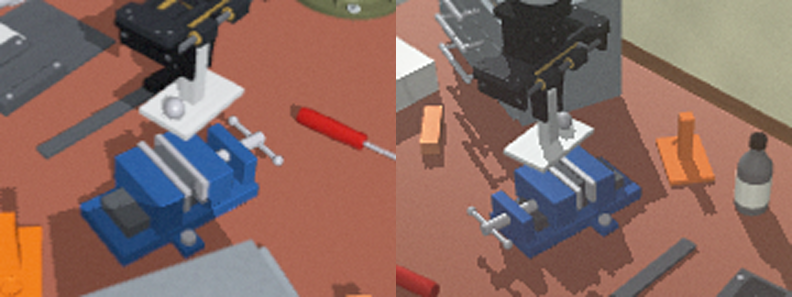

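The ball appears at scene raw (288.6,198.6) and side (225.9,145.5), against expected (289.1,199.2) and (225.3,145.0). So it is centred over the jaws, with the tray level and clear. I'll make a final 1 mm trim and let it settle.

Request:
send_rows(xyz=[[0.6, -0.4, 0.3], [1.2, -0.8, 0.6], [1.2, -0.8, 0.6], [1.2, -0.8, 0.6], [1.2, -0.8, 0.6], [1.2, -0.8, 0.6], [1.2, -0.8, 0.6], [1.2, -0.8, 0.6], [1.2, -0.8, 0.6], [1.2, -0.8, 0.6]], dr=[[0, 0, 0], [0, 0, 0], [0, 0, 0], [0, 0, 0], [0, 0, 0], [0, 0, 0], [0, 0, 0], [0, 0, 0], [0, 0, 0], [0, 0, 0]])

```text
time: 15.7
position: [0.5533, 0.1816, 0.2175]
tool_rot: [2.047, 2.383, 0.0]
ft_force: [0.7, -0.5, -3.3]
grip_width: 0.23
grip_force: 35.0
```

```bash
python3 go.py .5535 .181 .2176 8.6; python3 -c "
from bench import *
print(close_job())"
```

```text
t 15.7 pos [0.5533 0.1816 0.2175] tooly az 8.65 tilt [0. 0.] w 19.99489566917615 34.98368259944982 F [ 0.7 -0.5 -3.3]
shift [-0.6  0.1 -0.1] turn z 0.001
the job is handed in; nothing more can be done
None
```

I handed the job in at 15.7 s: the arm is holding the ball tray level and still, the ball in its pocket within about 1 mm of the jaw centre by my measurements, and the underside about 7 cm above the jaws; the verdict was not shown.

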